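# Lock the instrument cover with a quarter-turn fastener

### The arm

A 6-joint arm with a two-finger parallel gripper is mounted at the origin on a cart in front of the work surface, level with it; the furniture and walls round the work are solid. World frame = base frame: x ahead of the robot, y to its left, z up, the work surface at z = 0. Lengths are in m, angles in rad, forces in N, time in s.
With the tool pointing down it reaches from about 0.35 to 0.875 m from the base axis. Payload 4.2 kg.
Tool frame: the origin (TCP) lies between the finger pads; the fingertips stand 8 mm ahead of it and the grasp point (between the pads) lies 11 mm behind it (env.tcp_to_tips is the distance from the TCP to the fingertips, in m); z points along the fingers, y is the direction in which the jaws open and shut (so a half turn about z gives the same grasp; the last joint's range is limited). The gripper opens to 87 mm and grips with 3 to 60 N. Pads are 19 mm wide; open, the fingers measure 117 mm over their backs; the gripper's body (75 mm by 190 mm) begins 51 mm behind the grasp point.
Start: joints at [-0.856, 0.385, 0.008, 0, -1.194, -0.259], TCP at [0.275, -0.561, 0.231] pointing down, gripper open.
Joint ranges: [-3.14, 3.14], [-1.21, 2.06], [-1.07, 1.41], [-3.16, 2.05], [-2.99, -0.16], [-3.1, 3.1]. Speed limits (rad/s): [2.79, 2.79, 3.14, 3.14, 3.14, 3.14].

### API

Orientations are given as a unit quaternion [w, x, y, z].
In Python, from cell import env gives the robot as it stands.
- The arm moves only by the tool play_rows, never from a script. Its argument "increments" is a list of rows, each a list of 7 numbers: the shift along the tool's x, y, z normalised to -1 to 1, where 1 is 1000 mm, then the turn, a rotation vector about the tool's x, y, z normalised to -1 to 1, where 1 is 90 degrees, then the closure, from -1 (fully open) to 1 (shut). A call has 1 to 20 rows; each row is the pose to reach, as a shift and turn from the pose commanded when the call began, along the tool's axes at that moment; what a row does not reach only later rows make up. A row lasts 1/12 s, in which the tool goes at most 41.7 mm and 7.16 degrees, less where a joint would pass 70% of its speed; a pose out of reach is approached as far as the arm can. A call with a number of a shift or a turn outside -1 to 1 is refused whole. A call with a gripper value outside its range is refused whole. The fingers move at their own pace and stop on an object; "squeeze" is the grip in N (left out, the last holds). Time passes only in rows, so rows that repeat a pose let the fingers close. It gives the time, the measured TCP pose, the force and the opening at its end, in the units of the state.
- env.get_obs(): the state, without advancing time (a new reading comes with each control period).
- env.snapshot(name): name is "scene" or "top" or "wrist"; returns the picture (384x512x3 uint8, red, green, blue); there is no depth.
- env.camera_info(name): a dict with "fx", "fy", "cx", "cy" (pixels), "eye" and "rotation" of the camera in the world. Camera axes: x right, y down, z forward; pixel columns grow to the right and rows downward; lengths in m; the calibration is good to about 2 mm. The wrist camera is an equidistant fisheye: a pixel r from the principal point sees the ray r / f radians off the axis. A picture is of the moment at which its call begins: read the wrist's pose just before it. camera_info takes no time and is no camera call; for the wrist camera it gives the pose at the moment of the call.
- env.finish_job(): hands the job in, once; it reports no verdict.
The state is a dict: "time_s": time; "joints": joint angles; "qd": joint speeds; "effort": joint torques, N m; "ee_pos": TCP position; "ee_rot": TCP orientation; "wrist_force": force on the tool from outside, world axes, zero at the start; "ft_torque": the same for the moment, N m; "gripper_width": opening from 0.0 (shut) to 1.0 (fully open).
Only numpy, scipy, OpenCV 4.12 (cv2) and the standard library are available. Lean on these libraries where they do the work, as an engineer would, in place of code of your own. Each camera call takes 0.05 s, during which the arm holds its last target.

### The job

The white cover of the instrument case has one fastener missing. Take the orange wing fastener from the rack, line it up with the open slot in the cover, push it fully in until its flange lies flat on the cover, give it a quarter turn either way so that the wing stands straight across the slot and it is locked, and let go. Leave the blue fastener in the rack.

Things in the scene. Friction and masses are not known exactly. Their poses are not given: they have to be found in the camera images.
- orange_wing (a point): Orange fastener, loose, upright in a rack well, 70 g. Wing 40 long (x), 10 thick (y), up 40 mm from the top of a flange 60 wide, 6 thick. Below: shank 16 thick, ends 28 under the flange's underside; cross pin 8 thick, 42 long, along x like the wing, its top 12 under that underside. Point: on the axis, mid-wing, 28 above the underside, 18 below the wing's top. z up.
- blue_wing (a point): Blue fastener, same shape and same point as the orange one; it stays in its well. The rack: grey block 84 x 190 x 44 mm, fixed on the bench, with two wells 100 mm apart; the flanges rest on the rack's top, pin and shank hang in the wells.
- cover_slot (a point): Centre of the open slot, at the cover's top face, 58 mm over the bench; x along the slot, z up. Slot 50 (x) by 18 mm, with a 26 mm square middle; cover 6 mm thick, hollow below, so the pin enters only along x and turns freely once in. Fully in: mid-wing 28 mm above this point; locked: wing along y. Case 130 x 220 mm, fixed; a black fastener stands locked 110 mm away in -y.
Things that resemble listed ones, but are neither listed nor needed, are in the scene too. What is shaped like the part that bears orange_wing but green or turquoise is not meant.

How it is judged:
At the end, for the whole second after the job is handed in: The orange fastener sits in the slot with its flange on the cover (axis within 12 mm of the slot's centre, height within 4 mm, upright within 0.1 rad) and its wing stands across the slot, at least 1.2 rad (69 degrees) from the slot's direction (horizontal distance between orange_wing and cover_slot below 0.012 m and z of orange_wing in the frame of cover_slot between 0.024 and 0.032 m and angle between orange_wing's own z axis and vertical below 0.1 rad and angle between the x axis of orange_wing and the x axis of cover_slot, either way round above 1.2 rad); the robot touches nothing.
It fails at once if the blue fastener is moved by more than 30 mm (distance of blue_wing from where it was at the start of the episode above 0.03 m).
It also fails if it takes over 38 s, if anything falls off the work surface, if the arm or the gripper's body presses on something with over 40 N, if the wrist force passes 120 N, or if a joint passes its speed limit or range.

## Working session

There is one attempt and no reset: what is moved stays moved. The work goes in short steps, Python scripts to look and compute and a tool call to move; the robot and the scene stay as the last step left them, time stands still between calls to the robot, and variables do not carry over. Pictures are saved under pics/ and viewed, and the job is handed in when it is done.

Besides the shell and the picture viewer there is one more tool, called after "Call:" as name(argument=value, ...), one argument or row to a line, values as JSON. play_rows: Moves the arm, as the interface text tells. Its arguments: {"type":"object","properties":{"increments":{"type":"array"},"squeeze":{"type":"number"}},"required":["increments"]}

```bash
ls; mkdir -p pics; python3 - <<'E'
from cell import env
import cv2,numpy as np
o=env.get_obs(); print(o['time_s'],o['ee_pos'],o['ee_rot'],o['gripper_width'])
for n in ('scene','top'):
    im=env.snapshot(n); cv2.imwrite(f'pics/{n}0.png',im[:,:,::-1])
    c=env.camera_info(n); print(n,c)
E
```

```text
pics
0.0 [ 0.27488553 -0.56064279  0.22944659] [-2.88430772e-04 -2.25848739e-01  9.74161761e-01  1.06170489e-03] 0.9957790878322053
scene {'fx': 387.9294593601564, 'fy': 387.9294593601564, 'cx': 258.09388609710174, 'cy': 186.35284505955605, 'eye': array([0.13792851, 0.68055836, 0.75423905]), 'rotation': array([ 0.11932357, -0.22146462,  0.87010838, -0.42382393])}
top {'fx': 418.1322803268212, 'fy': 418.1322803268212, 'cx': 253.45785703047775, 'cy': 196.13986380821936, 'eye': array([ 0.485148  , -0.05902751,  1.34409855]), 'rotation': array([-0.02073689,  0.71061056, -0.70247927,  0.03354842])}
```

View pics/scene0.png

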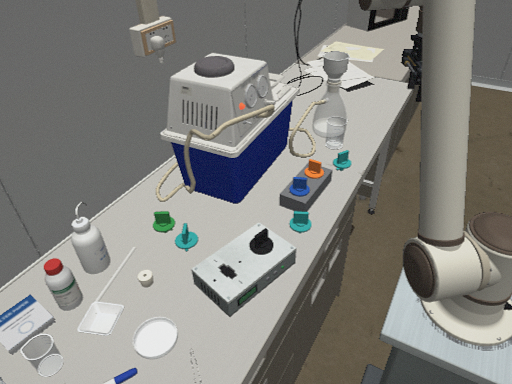

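View pics/top0.png

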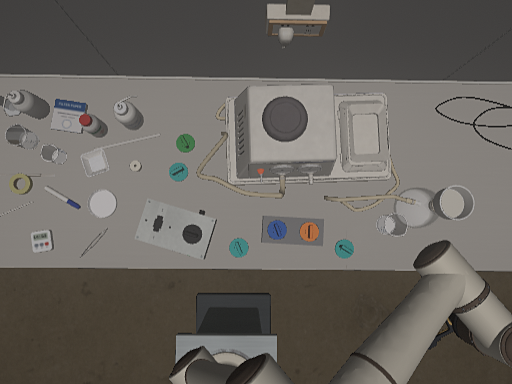

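```bash
cat > h.py <<'E'
import numpy as np,cv2
from scipy.spatial.transform import Rotation as R
def RQ(q): return R.from_quat([q[1],q[2],q[3],q[0]])
def ray(c,u,v):
    d=np.array([(u-c['cx'])/c['fx'],(v-c['cy'])/c['fy'],1.]); return RQ(c['rotation']).apply(d)
def plane(c,u,v,z):
    d=ray(c,u,v); e=np.array(c['eye']); return e+d*(z-e[2])/d[2]
def proj(c,p):
    q=RQ(c['rotation']).inv().apply(np.array(p)-c['eye']); return c['cx']+c['fx']*q[0]/q[2],c['cy']+c['fy']*q[1]/q[2]
E
python3 - <<'E'
import cv2,numpy as np
t=cv2.imread('pics/top0.png'); s=cv2.imread('pics/scene0.png')
a=cv2.resize(t[195:265,130:220],None,fx=4.4,fy=4.4,interpolation=cv2.INTER_CUBIC)
b=cv2.resize(t[195:265,255:345],None,fx=4.4,fy=4.4,interpolation=cv2.INTER_CUBIC)
cc=cv2.resize(s[150:215,265:355],None,fx=4.4,fy=4.4,interpolation=cv2.INTER_CUBIC)
d=cv2.resize(s[220:285,200:290],None,fx=4.4,fy=4.4,interpolation=cv2.INTER_CUBIC)
cv2.imwrite('pics/crop0.png',np.vstack([np.hstack([a,b]),np.hstack([d,cc])])[:600,:800])
E
```

```text
(no output)
```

View pics/crop0.png

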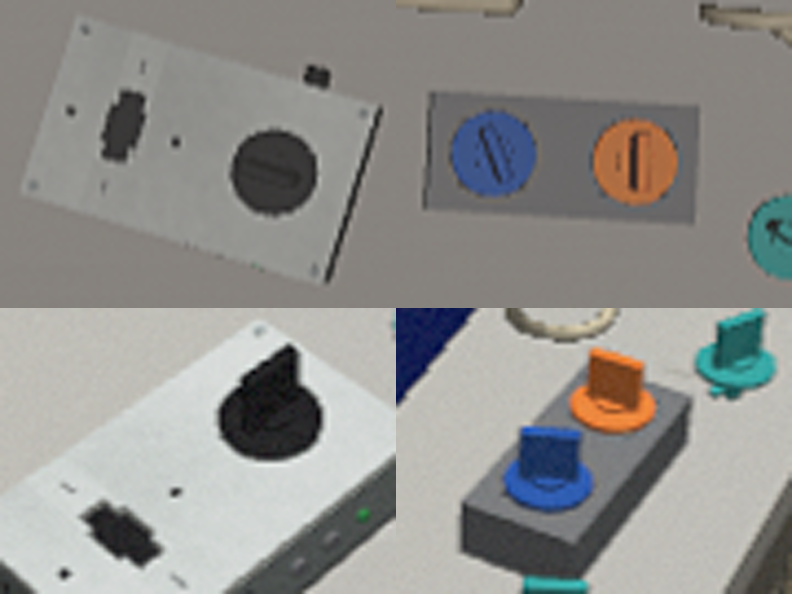

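```bash
cat > m0.py <<'E'
from cell import env
from h import *
for n in ('top','scene'):
    im=cv2.imread(f'pics/{n}0.png'); c=env.camera_info(n)
    hsv=cv2.cvtColor(im,cv2.COLOR_BGR2HSV)
    for name,lo,hi in (('orange',(5,130,100),(20,255,255)),('blue',(105,120,60),(125,255,255))):
        m=cv2.inRange(hsv,lo,hi)
        w=np.zeros_like(m)
        if n=='top': w[210:255,255:345]=1
        else: w[150:215,275:335]=1
        m=m*w
        cs,_=cv2.findContours(m,cv2.RETR_EXTERNAL,cv2.CHAIN_APPROX_NONE); k=max(cs,key=cv2.contourArea)
        (u,v),(a,b),ang=cv2.fitEllipse(k)
        print(n,name,'ell',u,v,a,b,'area',cv2.contourArea(k),plane(c,u,v,.05), 'diam m',(a+b)/2/c['fx']*1.29)
    # slot
    g=cv2.cvtColor(im,cv2.COLOR_BGR2GRAY)
    m=(g<95).astype(np.uint8)
    x0,y0,x1,y1=(145,208,172,240) if n=='top' else (212,258,242,285)
    w=np.zeros_like(m); w[y0:y1,x0:x1]=1; m*=w
    nn,l,st,ce=cv2.connectedComponentsWithStats(m)
    i=1+np.argmax(st[1:,4]); ys,xs=np.where(l==i)
    P=np.array([plane(c,x,y,.058) for x,y in zip(xs,ys)]); ctr=P.mean(0)
    wv,V=np.linalg.eigh(np.cov((P-ctr)[:,:2].T)); d=V[:,1]; q=(P-ctr)[:,:2]@V
    print(n,'slot px',ce[i],st[i],ctr,'dir deg',np.degrees(np.arctan2(d[1],d[0])),'ext',np.ptp(q,axis=0))
c=env.camera_info('top')
im=cv2.imread('pics/top0.png');g=cv2.cvtColor(im,cv2.COLOR_BGR2GRAY)
# black fastener flange
m=(g<95).astype(np.uint8);w=np.zeros_like(m); w[220:250,175:208]=1; m*=w
cs,_=cv2.findContours(m,cv2.RETR_EXTERNAL,cv2.CHAIN_APPROX_NONE); k=max(cs,key=cv2.contourArea)
(u,v),(a,b),an=cv2.fitEllipse(k); print('black',u,v,a,b,plane(c,u,v,.064))
for p in ((0,0,0),(.4,0,0),(.4,.2,0),(.5,-.2,.05)): print(p,proj(c,p))
E
python3 m0.py
```

```text
top orange ell 308.83502197265625 231.2415771484375 17.80742835998535 18.350112915039062 area 255.0 [ 0.47809862 -0.25438963  0.05      ] diam m 0.05577568444168451
top blue ell 276.6297912597656 229.51478576660156 17.550418853759766 17.90721321105957 area 245.0 [ 0.48235033 -0.15465369  0.05      ] diam m 0.054696022665202154
top slot px [157.60176991 223.27433628] [153 216  10  16 113] [0.49748162 0.21035841 0.058     ] dir deg 163.16005570102482 ext [0.02420862 0.04798655]
scene orange ell 313.7799987792969 169.16917419433594 17.25844955444336 18.47235107421875 area 229.5 [ 0.48097511 -0.26459415  0.05      ] diam m 0.05940865239649319
scene blue ell 299.27764892578125 186.4687957763672 18.055591583251953 19.223201751708984 area 252.5 [ 0.48460655 -0.16296769  0.05      ] diam m 0.06198245871996647
scene slot px [227.33070866 271.18897638] [219 265  17  13 127] [0.49563655 0.21184444 0.058     ] dir deg 164.6179969758765 ext [0.02309172 0.04500092]
black 191.86122131347656 233.7579803466797 18.212255477905273 18.874080657958984 [0.46674232 0.10442756 0.064     ]
(0, 0, 0) (np.float64(224.81017911143533), np.float64(384.3665521639043))
(0.4, 0, 0) (np.float64(226.82594699284107), np.float64(254.87020541137713))
(0.4, 0.2, 0) (np.float64(163.83588801698698), np.float64(254.25944088022777))
(0.5, -0.2, 0.05) (np.float64(291.305550809596), np.float64(223.95045886519196))
```

```bash
cat > go.py <<'E'
import sys
from cell import env
from h import *
def go(x,y,z,yaw_deg):
    # yaw = world direction of tool x axis, tool pointing down; commanded pose approximated by measured
    o=env.get_obs(); T=RQ(o['ee_rot'])
    xa=T.as_matrix()[:,0]; ya=T.as_matrix()[:,1]
    print('t',round(o['time_s'],2),'pos',o['ee_pos'].round(4),'F',o['wrist_force'].round(1),'w',round(float(o['gripper_width']),3),'yaw x',np.degrees(np.arctan2(xa[1],xa[0])).round(2),'tiltz',T.as_matrix()[:,2].round(4),'q',o['joints'].round(2))
    d=T.inv().apply(np.array([x,y,z])-o['ee_pos'])
    a=np.radians(yaw_deg); Rg=R.from_matrix(np.array([[np.cos(a),np.sin(a),0],[np.sin(a),-np.cos(a),0],[0,0,-1.]]))
    rv=(T.inv()*Rg).as_rotvec()/(np.pi/2)
    print('row',d.round(4),rv.round(4))
if len(sys.argv)>4: go(*map(float,sys.argv[1:5]))
E
python3 go.py .478 -.254 .24 0; python3 go.py .478 -.254 .24 180
```

```text
t 0.1 pos [ 0.2749 -0.5607  0.2296] F [ 0.  -0.  -0.1] w 1.001 yaw x -153.89 tiltz [-9.0e-04  1.7e-03 -1.0e+00] q [-0.86  0.39  0.01 -0.   -1.19 -0.26]
row [-0.3173  0.1861 -0.0101] [ 5.0000e-04  1.6000e-03 -1.7099e+00]
t 0.1 pos [ 0.2749 -0.5607  0.2296] F [ 0.  -0.  -0.1] w 1.001 yaw x -153.89 tiltz [-9.0e-04  1.7e-03 -1.0e+00] q [-0.86  0.39  0.01 -0.   -1.19 -0.26]
row [-0.3173  0.1861 -0.0101] [ 0.0012 -0.0003  0.2901]
```

Call:
play_rows(
  increments=[
    [-0.08,0.047,-0.01,0,0,0.07,-1],
    [-0.16,0.094,-0.01,0,0,0.15,-1],
    [-0.24,0.14,-0.01,0,0,0.22,-1],
    [-0.317,0.186,-0.01,0,0,0.29,-1],
    [-0.317,0.186,-0.01,0,0,0.29,-1],
    [-0.317,0.186,-0.01,0,0,0.29,-1],
    [-0.317,0.186,-0.01,0,0,0.29,-1],
    [-0.317,0.186,-0.01,0,0,0.29,-1],
    [-0.317,0.186,-0.01,0,0,0.29,-1],
    [-0.317,0.186,-0.01,0,0,0.29,-1],
    [-0.317,0.186,-0.01,0,0,0.29,-1],
    [-0.317,0.186,-0.01,0,0,0.29,-1],
    [-0.317,0.186,-0.01,0,0,0.29,-1],
    [-0.317,0.186,-0.01,0,0,0.29,-1],
  ],
)

```text
time_s: 1.27
ee_pos: [0.4771, -0.2557, 0.2404]
ee_rot: [-0.0, 0.001, 1.0, 0.0]
wrist_force: [-0.5, -0.6, -0.1]
gripper_width: 1.001
```

```bash
python3 go.py .478 -.254 .24 180; python3 - <<'E'
from cell import env
import cv2
c=env.camera_info('wrist');print(c)
im=env.snapshot('wrist'); cv2.imwrite('pics/w1.png',im[:,:,::-1])
E
```

```text
t 1.27 pos [ 0.4771 -0.2557  0.2404] F [-0.5 -0.6 -0.1] w 1.001 yaw x 179.89 tiltz [-5.e-04  1.e-04 -1.e+00] q [-0.19  0.24 -0.18  0.   -1.15 -1.38]
row [-0.0009  0.0017  0.0004] [ 0.0001 -0.0003 -0.0012]
{'fx': 297.3186396354542, 'fy': 297.3186396354542, 'cx': 259.46173027713087, 'cy': 190.65873829453582, 'eye': array([ 0.40944559, -0.25642463,  0.39417258]), 'rotation': array([0.08640206, 0.70245431, 0.70108022, 0.08705828])}
```

View pics/w1.png

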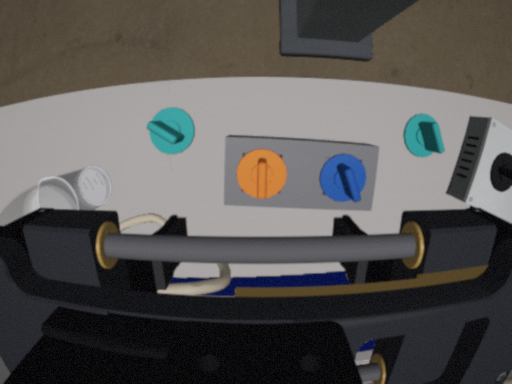

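```bash
python3 - <<'E'
import cv2
a=cv2.imread('pics/w1.png')[135:215,220:300]; cv2.imwrite('pics/w1c.png',cv2.resize(a,None,fx=7,fy=7,interpolation=cv2.INTER_CUBIC))
E
```

```text
(no output)
```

View pics/w1c.png

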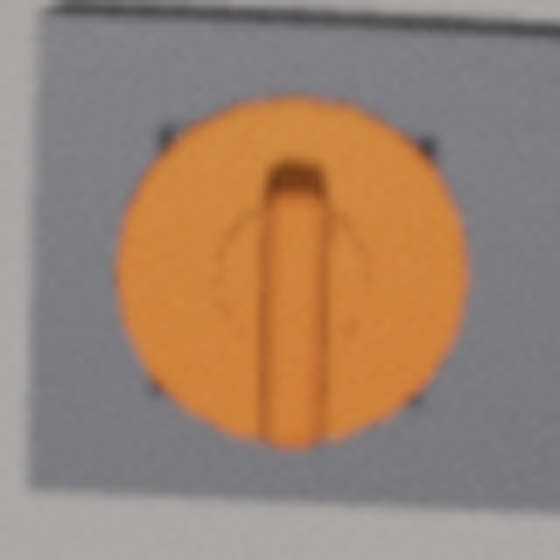

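```bash
cat >> h.py <<'E'
def fray(c,u,v):
    x,y=(u-c['cx'])/c['fx'],(v-c['cy'])/c['fy']; r=np.hypot(x,y)+1e-12
    return RQ(c['rotation']).apply([np.sin(r)*x/r,np.sin(r)*y/r,np.cos(r)])
def fplane(c,u,v,z):
    d=fray(c,u,v); e=np.array(c['eye']); return e+d*(z-e[2])/d[2]
E
python3 - <<'E'
from cell import env
from h import *
c=env.camera_info('wrist')
a=fplane(c,262.3,162.1,.09);b=fplane(c,262.1,198.8,.09);print(a,b,(a+b)/2,np.linalg.norm(a-b),np.degrees(np.arctan2(*(b-a)[1::-1])))
print(fplane(c,261.8,173.7,.05), fplane(c,261.8-25.1,173.7,.05)-fplane(c,261.8+25.1,173.7,.05))
E
python3 go.py .479 -.2545 .068 179.3
```

```text
[ 0.4554594  -0.25325601  0.09      ] [ 0.4948052  -0.25346016  0.09      ] [ 0.4751323  -0.25335809  0.09      ] 0.03934632828434954 -0.29728660443638755
[ 0.47533214 -0.25342659  0.05      ] [-0.00010747 -0.05928535  0.        ]
t 1.32 pos [ 0.4771 -0.2557  0.2404] F [-0.1 -0.4 -0.6] w 1.003 yaw x 179.89 tiltz [-4.e-04  1.e-04 -1.e+00] q [-0.19  0.24 -0.18  0.   -1.15 -1.38]
row [-0.002   0.0012  0.1724] [ 0.     -0.0003  0.0065]
```

Call:
play_rows(
  increments=[
    [0.001,0.002,0.03,0,0,0,-1],
    [0.001,0.002,0.06,0,0,0,-1],
    [0.001,0.002,0.09,0,0,0,-1],
    [0.001,0.002,0.115,0,0,0,-1],
    [0.001,0.002,0.135,0,0,0,-1],
    [0.001,0.002,0.15,0,0,0,-1],
    [0.001,0.002,0.163,0,0,0,-1],
    [0.001,0.002,0.172,0,0,0,-1],
    [0.001,0.002,0.177,0,0,0,-1],
    [0.001,0.002,0.177,0,0,0,-1],
    [0.001,0.002,0.177,0,0,0,-1],
  ],
)

```text
time_s: 2.23
ee_pos: [0.4771, -0.2531, 0.0639]
ee_rot: [0.0, 0.0, 1.0, -0.0]
wrist_force: [-0.1, 0.2, 0.3]
gripper_width: 1.005
```

```bash
python3 go.py .476 -.2536 .063 180; python3 - <<'E'
from cell import env
import cv2
im=env.snapshot('wrist'); cv2.imwrite('pics/w2.png',im[:,:,::-1])
E
```

```text
t 2.23 pos [ 0.4771 -0.2531  0.0639] F [-0.1  0.2  0.3] w 1.005 yaw x 179.99 tiltz [ 6.e-04 -3.e-04 -1.e+00] q [-0.19  0.42 -0.41  0.   -0.73 -1.38]
row [ 0.0011 -0.0005  0.0009] [-0.0002  0.0004 -0.0001]
```

View pics/w2.png

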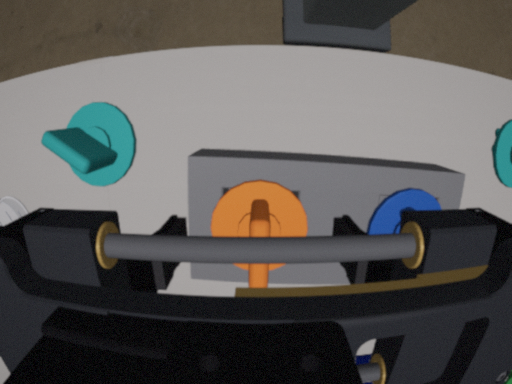

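The fingers straddle the orange wing (wing at about (259,240), blue flange at (405,205) just outside the right finger). Close now.

Call:
play_rows(
  increments=[
    [0,0,0,0,0,0,1],
    [0,0,0,0,0,0,1],
    [0,0,0,0,0,0,1],
    [0,0,0,0,0,0,1],
    [0,0,0,0,0,0,1],
    [0,0,0,0,0,0,1],
    [0,0,0,0,0,0,1],
    [0,0,0,0,0,0,1],
    [0,0,0,0,0,0,1],
    [0,0,0,0,0,0,1],
  ],
  squeeze=35,
)

```text
time_s: 3.12
ee_pos: [0.4769, -0.2526, 0.0635]
ee_rot: [-0.0, -0.0, 1.0, 0.0]
wrist_force: [-0.4, 1.3, 0.1]
gripper_width: 0.325
```

```bash
python3 go.py .497 .211 .18 163.7
```

```text
t 3.12 pos [ 0.4769 -0.2526  0.0635] F [-0.4  1.3  0.1] w 0.325 yaw x -179.98 tiltz [-1.e-04  0.e+00 -1.e+00] q [-0.19  0.43 -0.41 -0.   -0.73 -1.38]
row [-0.0202  0.4636 -0.1165] [ 0.000e+00 -1.000e-04  1.813e-01]
```

Call:
play_rows(
  increments=[
    [0,0,0,0,0,0,1],
    [0,0,0,0,0,0,1],
    [0,0,0,0,0,0,1],
    [0,0,0,0,0,0,1],
    [0,0,0,0,0,0,1],
    [0,0,0,0,0,0,1],
  ],
)

```text
time_s: 3.62
ee_pos: [0.4769, -0.2526, 0.0635]
ee_rot: [0.0, -0.0, 1.0, -0.0]
wrist_force: [0.3, -0.2, 0.2]
gripper_width: 0.113
```

Call:
play_rows(
  increments=[
    [0,0,-0.01,0,0,0,1],
    [0,0,-0.02,0,0,0,1],
    [0,0,-0.035,0,0,0,1],
    [0,0,-0.055,0,0,0,1],
    [0,0,-0.08,0,0,0,1],
    [0,0,-0.1,0,0,0,1],
    [0,0,-0.115,0,0,0,1],
    [0,0,-0.12,0,0,0,1],
    [0,0,-0.12,0,0,0,1],
    [0,0,-0.12,0,0,0,1],
  ],
)

```text
time_s: 4.45
ee_pos: [0.4765, -0.2524, 0.1834]
ee_rot: [-0.0, 0.0, 1.0, 0.0]
wrist_force: [0.5, 0.1, -1.2]
gripper_width: 0.113
```

```bash
python3 go.py .497 .211 .19 163.7;  python3 - <<'E'
from cell import env
import cv2
im=env.snapshot('scene'); cv2.imwrite('pics/s3.png',im[:,:,::-1])
E
```

```text
t 4.45 pos [ 0.4765 -0.2524  0.1834] F [ 0.5  0.1 -1.2] w 0.113 yaw x 180.0 tiltz [-1.e-04  6.e-04 -1.e+00] q [-0.19  0.28 -0.27 -0.   -1.02 -1.38]
row [-0.0205  0.4634 -0.0063] [ 4.000e-04 -1.000e-04  1.811e-01]
```

View pics/s3.png

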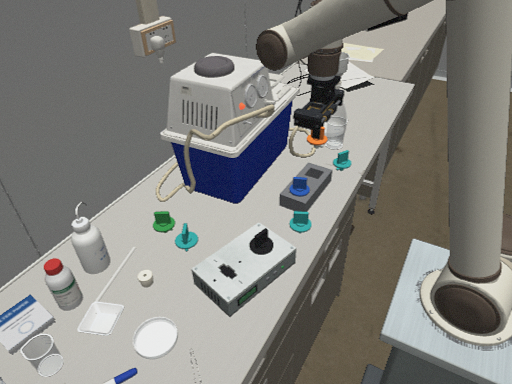

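Call:
play_rows(
  increments=[
    [0.02,0.02,-0.007,0,0,0,1],
    [0.04,0.05,-0.007,0,0,0,1],
    [0.045,0.085,-0.007,0,0,0,1],
    [0.045,0.12,-0.007,0,0,0,1],
    [0.045,0.155,-0.007,0,0,0,1],
    [0.045,0.19,-0.007,0,0,0.02,1],
    [0.045,0.225,-0.007,0,0,0.04,1],
    [0.045,0.26,-0.007,0,0,0.06,1],
    [0.045,0.295,-0.007,0,0,0.08,1],
    [0.04,0.33,-0.007,0,0,0.1,1],
    [0.03,0.365,-0.007,0,0,0.12,1],
    [0.02,0.395,-0.007,0,0,0.14,1],
    [0.01,0.42,-0.007,0,0,0.16,1],
    [-0.005,0.44,-0.007,0,0,0.18,1],
    [-0.015,0.455,-0.007,0,0,0.18,1],
    [-0.02,0.463,-0.007,0,0,0.18,1],
    [-0.02,0.463,-0.007,0,0,0.18,1],
    [-0.02,0.463,-0.007,0,0,0.18,1],
    [-0.02,0.463,-0.007,0,0,0.18,1],
  ],
)

```text
time_s: 6.08
ee_pos: [0.4959, 0.2092, 0.19]
ee_rot: [-0.001, 0.141, 0.99, -0.001]
wrist_force: [-0.4, -0.4, 0.5]
gripper_width: 0.114
```

```bash
python3 go.py .497 .211 .19 163.7;  python3 - <<'E'
from cell import env
import cv2
im=env.snapshot('scene'); cv2.imwrite('pics/s4.png',im[:,:,::-1])
im=env.snapshot('wrist'); cv2.imwrite('pics/w4.png',im[:,:,::-1])
E
```

```text
t 6.08 pos [0.4959 0.2092 0.19  ] F [-0.4 -0.4  0.5] w 0.114 yaw x 163.77 tiltz [-0.0017 -0.0011 -1.    ] q [ 0.7   0.27 -0.26 -0.   -1.03 -2.55]
row [-0.0006  0.002   0.    ] [-0.0009 -0.0008  0.0008]
```

View pics/s4.png

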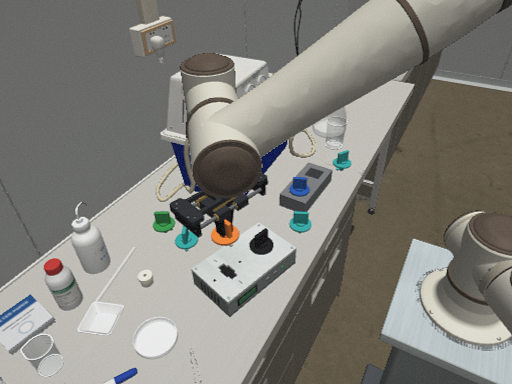

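View pics/w4.png

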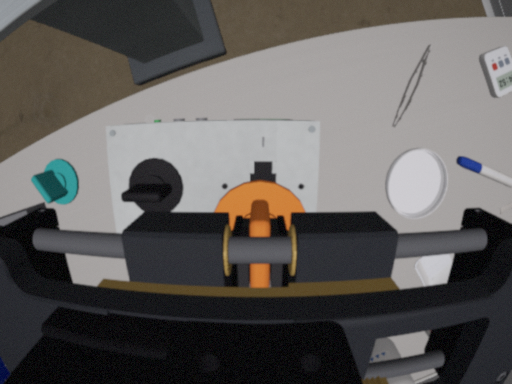

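```bash
python3 - <<'E'
from cell import env
from h import *
c=env.camera_info('wrist'); o=env.get_obs()
im=cv2.imread('pics/w4.png'); g=cv2.cvtColor(im,cv2.COLOR_BGR2GRAY)
P=[]
for u,v in ((225,186),(301,186)):
    a=g[v-6:v+7,u-6:u+7]; ys,xs=np.where(a<110); uu,vv=u-6+xs.mean(),v-6+ys.mean()
    p=fplane(c,uu,vv,.058); P.append(p); print(uu,vv,len(xs),p)
d=P[0]-P[1]; print('slot c',(P[0]+P[1])/2,np.linalg.norm(d),'ydir deg',np.degrees(np.arctan2(d[1],d[0])))
hsv=cv2.cvtColor(im,cv2.COLOR_BGR2HSV); m=cv2.inRange(hsv,(5,130,100),(20,255,255)); m[212:]=0
# flange rim points: outermost orange per row
pts=[]
for v in range(188,212):
    xs=np.where(m[v])[0]
    pts+= [fplane(c,xs.min()-.5,v,.1765),fplane(c,xs.max()+.5,v,.1765)]
for u in range(230,292):
    pts.append(fplane(c,u,np.where(m[:,u])[0].min()-.5,.1765))
pts=np.array(pts); A=np.c_[2*pts[:,:2],np.ones(len(pts))]; s=np.linalg.lstsq(A,(pts[:,:2]**2).sum(1),rcond=None)[0]
print('flange c',s[:2],'r',np.sqrt(s[2]+s[0]**2+s[1]**2),'tcp',o['ee_pos'])
# same rivets from top image of start
t=cv2.imread('pics/top0.png'); ct=env.camera_info('top')
for u,v in ((130+70/4.4,195+110/4.4),(130+175/4.4,195+142/4.4)): print('top rivet',plane(ct,u,v,.058))
E
```

```text
224.27777777777777 185.88888888888889 18 [0.48569725 0.17489917 0.058     ]
300.6470588235294 186.0 17 [0.50703848 0.24780729 0.058     ]
slot c [0.49636786 0.21135323 0.058     ] 0.07596736902705722 ydir deg -106.31549276684574
flange c [0.49286196 0.20901377] r 0.028308797572478745 tcp [0.49612935 0.20930534 0.19055834]
top rivet [0.50706723 0.2462458  0.058     ]
top rivet [0.48568618 0.17296825 0.058     ]
```

```bash
python3 go.py .4976 .2110 .112 163.7
```

```text
t 6.18 pos [0.4961 0.2093 0.1906] F [ 0.8 -0.2 -0.8] w 0.114 yaw x 163.77 tiltz [-5.e-04 -3.e-04 -1.e+00] q [ 0.7   0.27 -0.26 -0.   -1.03 -2.55]
row [-0.001   0.0021  0.0786] [-0.0003 -0.0003  0.0007]
```

Call:
play_rows(
  increments=[
    [-0.001,0.002,0.01,0,0,0.001,1],
    [-0.001,0.002,0.025,0,0,0.001,1],
    [-0.001,0.002,0.045,0,0,0.001,1],
    [-0.001,0.002,0.06,0,0,0.001,1],
    [-0.001,0.002,0.072,0,0,0.001,1],
    [-0.001,0.002,0.079,0,0,0.001,1],
    [-0.001,0.002,0.079,0,0,0.001,1],
    [-0.001,0.002,0.079,0,0,0.001,1],
    [-0.001,0.002,0.079,0,0,0.001,1],
  ],
)

```text
time_s: 6.93
ee_pos: [0.4988, 0.2123, 0.1123]
ee_rot: [0.001, 0.142, 0.99, 0.001]
wrist_force: [0.3, -0.4, -0.2]
gripper_width: 0.114
```

```bash
python3 go.py .4976 .2110 .0775 163.7;  python3 - <<'E'
from cell import env
import cv2,numpy as np
im=env.snapshot('scene')[:,:,::-1]
cv2.imwrite('pics/s5.png',cv2.resize(im[200:320,170:330],None,fx=5,fy=5,interpolation=cv2.INTER_CUBIC))
E
```

```text
t 6.93 pos [0.4988 0.2123 0.1123] F [ 0.3 -0.4 -0.2] w 0.114 yaw x 163.73 tiltz [ 1.4e-03  9.0e-04 -1.0e+00] q [ 0.7   0.36 -0.36  0.   -0.85 -2.56]
row [ 0.0009 -0.0016  0.0348] [0.0008 0.0007 0.0003]
```

View pics/s5.png

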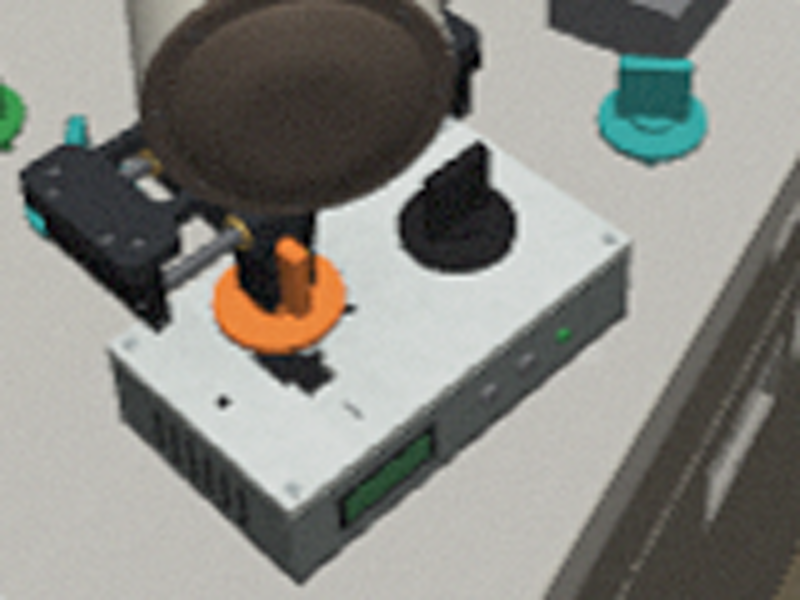

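```bash
python3 - <<'E'
from cell import env
from h import *
o=env.get_obs(); c=env.camera_info('scene')
p=plane(c,170+280/5-.4,200+298/5-.4,.099); print(p)
for u in (214,347):print(plane(c,170+u/5-.4,200+298/5-.4,.099))
print(o['ee_pos'])
E
```

```text
[0.49631685 0.212637   0.099     ]
[0.52231643 0.22652314 0.099     ]
[0.46997081 0.19856582 0.099     ]
[0.49886881 0.21237962 0.11249073]
```

Call:
play_rows(
  increments=[
    [0.0005,-0.001,0.004,0,0,0,1],
    [0.0005,-0.001,0.008,0,0,0,1],
    [0.0005,-0.001,0.012,0,0,0,1],
    [0.0005,-0.001,0.015,0,0,0,1],
    [0.0005,-0.001,0.018,0,0,0,1],
    [0.0005,-0.001,0.018,0,0,0,1],
  ],
)

```text
time_s: 7.48
ee_pos: [0.4971, 0.2109, 0.0927]
ee_rot: [-0.001, 0.142, 0.99, -0.001]
wrist_force: [-0.1, -0.2, -0.9]
gripper_width: 0.109
```

Call:
play_rows(
  increments=[
    [0,0,0.003,0,0,0,1],
    [0,0,0.006,0,0,0,1],
    [0,0,0.009,0,0,0,1],
    [0,0,0.012,0,0,0,1],
    [0,0,0.014,0,0,0,1],
    [0,0,0.016,0,0,0,1],
    [0,0,0.016,0,0,0,1],
    [0,0,0.016,0,0,0,1],
  ],
)

```text
time_s: 8.15
ee_pos: [0.4976, 0.2113, 0.0775]
ee_rot: [0.0, 0.142, 0.99, 0.0]
wrist_force: [1.1, 0.4, -0.6]
gripper_width: 0.115
```

```bash
python3 go.py .4971 .2109 .0775 163.7;  python3 - <<'E'
from cell import env
import cv2,numpy as np
im=env.snapshot('scene')[:,:,::-1]
cv2.imwrite('pics/s6.png',cv2.resize(im[200:320,170:330],None,fx=5,fy=5,interpolation=cv2.INTER_CUBIC))
E
```

```text
t 8.15 pos [0.4976 0.2113 0.0775] F [ 1.1  0.4 -0.6] w 0.115 yaw x 163.73 tiltz [ 3.e-04  2.e-04 -1.e+00] q [ 0.7   0.41 -0.4   0.   -0.77 -2.56]
row [ 0.0004 -0.0005  0.    ] [0.0002 0.0001 0.0003]
```

View pics/s6.png

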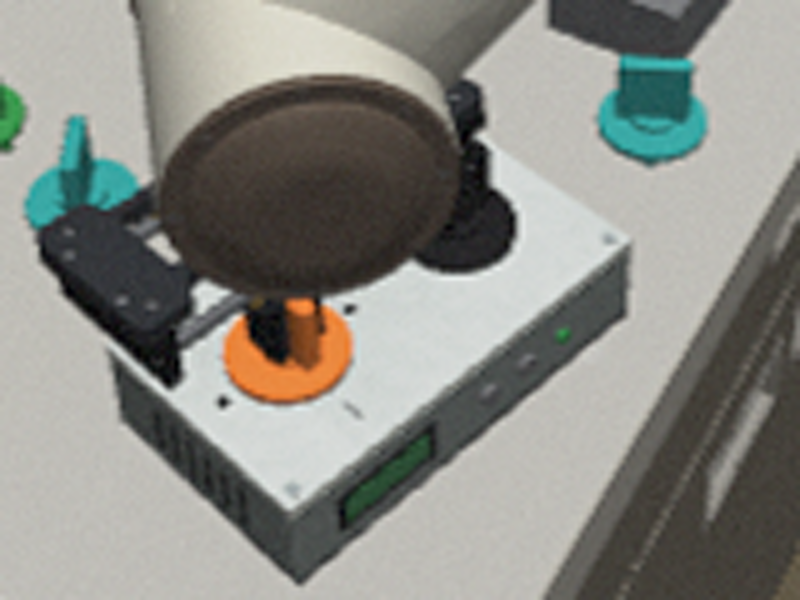

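Call:
play_rows(
  increments=[
    [0,0,0.001,0,0,0,1],
    [0,0,0.002,0,0,0,1],
    [0,0,0.002,0,0,0,1],
    [0,0,0.002,0,0,0,1],
  ],
)

```text
time_s: 8.53
ee_pos: [0.4976, 0.2113, 0.0775]
ee_rot: [0.0, 0.141, 0.99, 0.0]
wrist_force: [-5.0, -0.1, 11.6]
gripper_width: 0.112
```

Call:
play_rows(
  increments=[
    [0,0,-0.0015,0,0,-0.05,1],
    [0,0,-0.0015,0,0,-0.12,1],
    [0,0,-0.0015,0,0,-0.19,1],
    [0,0,-0.0015,0,0,-0.26,1],
    [0,0,-0.0015,0,0,-0.33,1],
    [0,0,-0.0015,0,0,-0.4,1],
    [0,0,-0.0015,0,0,-0.47,1],
    [0,0,-0.0015,0,0,-0.54,1],
    [0,0,-0.0015,0,0,-0.61,1],
    [0,0,-0.0015,0,0,-0.68,1],
    [0,0,-0.0015,0,0,-0.75,1],
    [0,0,-0.0015,0,0,-0.82,1],
    [0,0,-0.0015,0,0,-0.89,1],
    [0,0,-0.0015,0,0,-0.95,1],
    [0,0,-0.0015,0,0,-1.0,1],
    [0,0,-0.0015,0,0,-1.0,1],
    [0,0,-0.0015,0,0,-1.0,1],
  ],
)

```text
time_s: 9.95
ee_pos: [0.4979, 0.2114, 0.0775]
ee_rot: [0.001, -0.599, 0.801, -0.0]
wrist_force: [0.3, 0.4, 2.9]
gripper_width: 0.109
```

```bash
python3 go.py .4971 .2109 .0775 253.7;  python3 - <<'E'
from cell import env
import cv2,numpy as np
im=env.snapshot('scene')[:,:,::-1]
cv2.imwrite('pics/s7.png',cv2.resize(im[200:320,170:330],None,fx=5,fy=5,interpolation=cv2.INTER_CUBIC))
E
```

```text
t 9.95 pos [0.4979 0.2114 0.0775] F [0.3 0.4 2.9] w 0.109 yaw x -106.37 tiltz [ 1.e-03  5.e-04 -1.e+00] q [ 0.7   0.41 -0.4   0.   -0.77 -0.99]
row [0.0007 0.0006 0.    ] [-0.0005  0.0005 -0.0008]
```

View pics/s7.png

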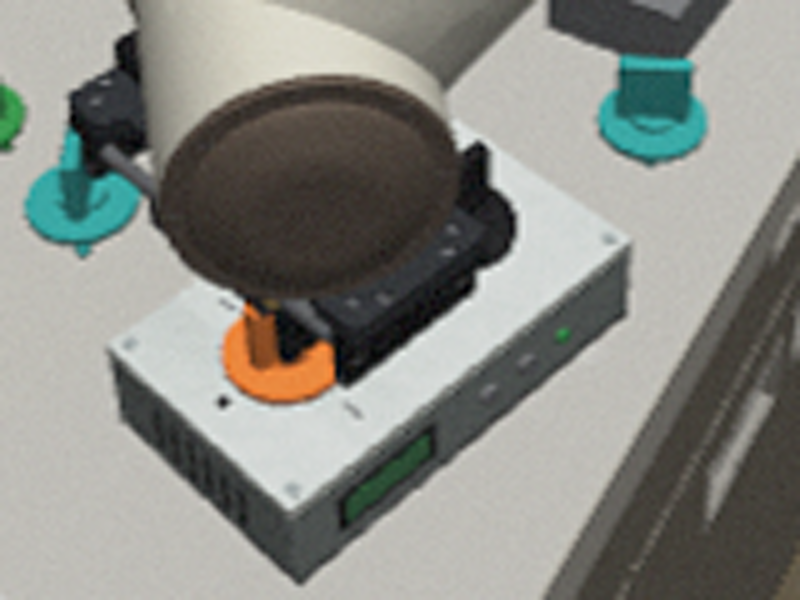

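Call:
play_rows(
  increments=[
    [0,0,0,0,0,0,0],
    [0,0,0,0,0,0,0],
    [0,0,0,0,0,0,0],
    [0,0,0,0,0,0,0],
    [0,0,0,0,0,0,0],
    [0,0,0,0,0,0,0],
    [0,0,0,0,0,0,0],
    [0,0,0,0,0,0,0],
    [0,0,0,0,0,0,0],
    [0,0,0,0,0,0,0],
  ],
)

```text
time_s: 10.83
ee_pos: [0.4975, 0.2112, 0.077]
ee_rot: [-0.0, -0.6, 0.8, 0.0]
wrist_force: [0.2, -0.4, -0.4]
gripper_width: 0.499
```

Released (43 mm open). Straight up, then aside for a clear view.

Call:
play_rows(
  increments=[
    [0,0,-0.01,0,0,0,0],
    [0,0,-0.025,0,0,0,0],
    [0,0,-0.05,0,0,0,0],
    [0,0,-0.08,0,0,0,0],
    [0,0,-0.11,0,0,0,0],
    [0,0,-0.14,0,0,0,0],
    [0,0,-0.15,0,0,0,0],
    [0.03,0,-0.15,0,0,0,0],
    [0.06,0,-0.15,0,0,0,0],
    [0.09,0,-0.15,0,0,0,0],
    [0.12,0,-0.15,0,0,0,0],
    [0.15,0,-0.15,0,0,0,0],
    [0.17,0,-0.15,0,0,0,0],
    [0.17,0,-0.15,0,0,0,0],
    [0.17,0,-0.15,0,0,0,0],
  ],
)

```text
time_s: 12.08
ee_pos: [0.4497, 0.0473, 0.2277]
ee_rot: [0.001, -0.599, 0.801, -0.0]
wrist_force: [-0.2, -0.2, -0.0]
gripper_width: 0.504
```

```bash
python3 go.py .4971 .2109 .0775 253.7;  python3 - <<'E'
from cell import env
import cv2,numpy as np
s=env.snapshot('scene')[:,:,::-1];t=env.snapshot('top')[:,:,::-1]
cv2.imwrite('pics/s8full.png',s);cv2.imwrite('pics/t8full.png',t)
a=cv2.resize(s[215:295,195:295],None,fx=4,fy=4,interpolation=cv2.INTER_CUBIC)
b=cv2.resize(t[185:265,125:225],None,fx=4,fy=4,interpolation=cv2.INTER_CUBIC)
cv2.imwrite('pics/s8.png',np.hstack([a,b]))
E
```

```text
t 12.08 pos [0.4497 0.0473 0.2277] F [-0.2 -0.2 -0. ] w 0.504 yaw x -106.37 tiltz [ 1.2e-03  6.0e-04 -1.0e+00] q [ 0.47  0.09 -0.4   0.   -1.08 -0.75]
row [-0.1702  0.0008  0.1503] [-0.0006  0.0006 -0.0008]
```

View pics/s8.png

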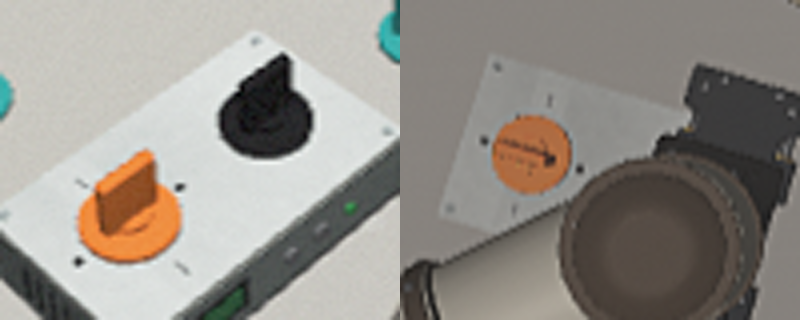

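View pics/s8full.png

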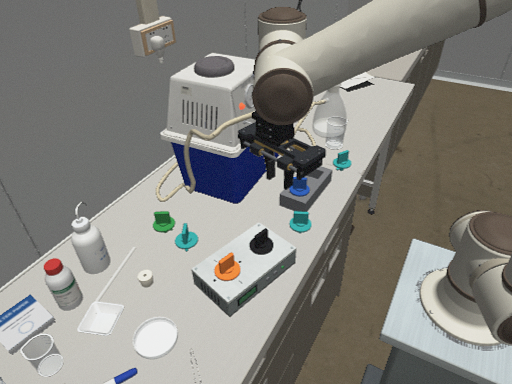

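```bash
python3 - <<'E'
from cell import env
from h import *
im=cv2.imread('pics/t8full.png'); c=env.camera_info('top')
m=cv2.inRange(cv2.cvtColor(im,cv2.COLOR_BGR2HSV),(5,130,80),(20,255,255)); m[:,200:]=0; m[:205]=0;m[245:]=0
k=max(cv2.findContours(m,cv2.RETR_EXTERNAL,cv2.CHAIN_APPROX_NONE)[0],key=cv2.contourArea)
(u,v),ab,_=cv2.fitEllipse(k); print(u,v,ab,plane(c,u,v,.064))
# wing line in top view from dark side strip ends (crop/4)
p=plane(c,125+498/4,185+141/4,.09);q=plane(c,125+552/4,185+158/4,.09);print('wing deg',np.degrees(np.arctan2(*(q-p)[1::-1])))
print(env.finish_job())
E
```

```text
157.3652801513672 223.05906677246094 (17.939760208129883, 18.686019897460938) [0.49805959 0.2098397  0.064     ]
wing deg -106.80977817266027
the job is handed in; nothing more can be done
None
```

The orange fastener is in the cover slot, seated, turned a quarter turn, locked and released. I handed the job in with about 26 s of the 38 s left.

**What I did:** I gripped the orange wing in the rack, with the opening reading 9.8 mm against a 10 mm wing. I carried it to the slot and pushed it in, meeting 11.6 N of contact at the predicted seating height. I then turned it 90°, opened the gripper and moved clear.

**Last checks:**
- **Position:** The flange centre measured (0.498, 0.210) against the slot centre at (0.496, 0.211), about 2 mm apart.
- **Locked direction:** The wing direction read about −107°, and the slot runs at −16°, so it stands about 90° across. It also looks parallel to the black locked fastener.
- **Seating height:** I did not measure this again after letting go. It rests on the contact reading and on the flange looking flat in the scene camera view.
- **Blue fastener:** It still stood in its well in the last scene camera view. I did not measure its position again.
- **Robot:** The gripper was well clear and the wrist force was close to zero.

**Disagreements:** The cameras differed by about 2–3 mm on the fastener's position in the rack, and one flange fit on the held part gave a 28 mm radius instead of 30 mm. Both were well inside the slot's clearance.

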